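# Bed down a glued strip and lock it under the retaining bars

### The job

The gluing press has a freshly glued wood strip on its sprung bed: with the rubbing block, felt side down, rub along the whole strip from the end nearest the robot to the far end and back again, pressing steadily so that the bed stays visibly sunk but never goes down to its stop. Put the block back flat in the middle of the cork mat, then lock the strip in by sliding every long bar on the bench, round end first, through a hole of the front wall and on through the two walls behind it until its square shoulder is fully home against the front wall. Leave the short offcut bar, the jar and the glue bottle alone.

Things in the scene. Friction and masses are not known exactly. Their poses are not given: they have to be found in the camera images.
- press: Fixed gluing press. Origin on the bench under the middle of its front wall; x points from the front wall to the walls behind (the way bars go in: robot's left, +y, within 10 deg), y runs along the walls (+ end nearest the robot), z up. Grey base 8 thick, x -16 to 154, y -125 to 125. Three dark steel walls, 12 thick, 230 long in y, top at z = 86, middles at x = 0, 90 and 145
- strip_mid (a point): Middle of the top face of the glued strip, at press x 45, y 0, z 40 when the bed is up; sinks with the bed; axes as the press. Strip: light wood, 36 wide, 190 long along y (y +95 is its end nearest the robot), rigidly one with the dark wood bed under it (62 by 206), which lies in the 78 mm gap between the first two walls. A bar's underside passes 10 mm above it
- bed (a joint): How far the bed is pressed down, in m: 0 up (at rest), 0.015 at its stop. Spring: about 3 N to start it moving, then 0.8 N per mm, so 6 mm down takes about 8 N and the stop about 15 N. It springs back up by itself
- hole1 (a point): Centre of the mouth, on the outer (front) face of the front wall at press x = -6, of the hole at press y +70, nearest the robot; axis height z 58; axes as the press. Round, 19 mm across, lightly chamfered; goes on in line through both walls behind
- hole2 (a point): The same for the middle hole (press y 0)
- hole3 (a point): The same for the far hole (press y -70)
- block: Rubbing block, wood with grey felt sole, loose, 0.12 kg. Foot 60 (x) by 45 (y), 18 high; on its middle a grip ridge 28 (x) by 40 (y), from z 18 to z 50. Origin at the centre of the felt underside, z up, x along the 60 mm side. It rubs with its x along the strip, centred across it; grip the ridge from above, fingers closing along block x, tips clear of the foot
- mat: Cork mat, fixed flat on the bench, 130 (x) by 110 (y) by 2 mm thick, where the block belongs. Origin at the centre of its underside
- bar1: Long aluminium bar, loose, 0.13 kg, may be absent; fits any hole. Round shaft 16 across, 175 long, its last 9 mm tapered to 7 at the tip; at the other end a flat grip 50 long, 24 wide (y), 16 thick (z): the step to the shaft is the shoulder. Origin on the axis at the shoulder, x to the tip, grip from x 0 to -50. Lies flat, axis 8 mm up, tip towards the press within some 10 deg
- bar2: Long aluminium bar, loose, 0.13 kg, may be absent; fits any hole. Round shaft 16 across, 175 long, its last 9 mm tapered to 7 at the tip; at the other end a flat grip 50 long, 24 wide (y), 16 thick (z): the step to the shaft is the shoulder. Origin on the axis at the shoulder, x to the tip, grip from x 0 to -50. Lies flat, axis 8 mm up, tip towards the press within some 10 deg
- bar3: Long aluminium bar, loose, 0.13 kg, may be absent; fits any hole. Round shaft 16 across, 175 long, its last 9 mm tapered to 7 at the tip; at the other end a flat grip 50 long, 24 wide (y), 16 thick (z): the step to the shaft is the shoulder. Origin on the axis at the shoulder, x to the tip, grip from x 0 to -50. Lies flat, axis 8 mm up, tip towards the press within some 10 deg
- offcut: Bystander: short bar of the same section as the long bars, but its shaft is only 60 mm long. Not to be used. Origin at its shoulder
- jar: Bystander: amber glass jar with red lid, 72 mm across, 85 high, origin at the centre of its underside
- glue: Bystander: small white bottle, 34 mm across, 100 high, origin at the centre of its underside
Not all that is in view belongs to the job. What is shaped like the mat but orange or turquoise is not meant.

How it is judged:
By the outcome, as a careful person would: the job done as asked, in the order asked, and still so for the second after the job is handed in, with the robot touching nothing.
Of bar1, bar2, bar3 only 2 to 3 are there at a start; the rules pass over those that are not, and their reading is None.
At some moment in a run one of bar1, bar2, bar3, block may be knocked a few centimetres aside while the robot is not near it.
It also fails if it takes over 210 s, if anything falls off the work surface, if the arm or the gripper's body presses on something with over 40 N, if the wrist force passes 120 N, or if a joint passes its speed limit or range.

### The arm

A 6-joint arm with a two-finger parallel gripper is mounted at the origin on the work surface. World frame = base frame: x ahead of the robot, y to its left, z up, the work surface at z = 0. Lengths are in m, angles in degrees, forces in N, time in s.
With the tool pointing down it reaches from about 0.325 to 0.85 m from the base axis. Payload 15.5 kg.
Tool frame: the origin (TCP) lies midway between the tips of the shut fingers; the grasp point (between the pads) lies 19 mm behind it; y points along the fingers, x is the direction in which the jaws open and shut, and the axes are right-handed (so a half turn about y gives the same grasp; the last joint's range is limited). The gripper opens to 91 mm and grips with 3 to 60 N. Pads are 32 mm wide; open, the fingers measure 118 mm over their backs; the gripper's body (76 mm by 178 mm) begins 60 mm behind the grasp point.
Start: joints at [-73.711, 28.281, 77.091, -0, 74.628, -5.472], TCP at [0.232, -0.58, 0.214] pointing down, gripper open.
Joint ranges: [-166.48, 166.48], [-47.26, 123.95], [12.59, 153.08], [-70.14, 250.14], [6.76, 159.57], [-176.63, 176.63]. Speed limits (degrees/s): [108.29, 108.29, 147.25, 172.46, 172.46, 172.46].

### API

Orientations are given as a 3x3 rotation matrix whose columns are the frame's x, y, z axes.
In Python, from bench import ctrl gives the robot as it stands. The module is installed in compiled form; this text tells all that it offers. Calls block until the motion is done:
- ctrl.goto(position, orientation): joint-space move of the TCP to a pose.
- ctrl.move_l(position, vel=0.15, ori=None, contact_N=None): straight line of the TCP; ori=None keeps the orientation; vel is the mean speed in m/s. With contact_N (N) it stops when the force on the tool has changed by that much, and returns True; else False.
- ctrl.movej(angles): joint-space move.
- ctrl.command_gripper(opening): opening from 0.0 (shut) to 1.0 (fully open); the grip force is fixed at half the most; returns when the fingers have stopped.
- ctrl.sleep(seconds).
- ctrl.ik(position, orientation): joint angles nearest the present ones, or None.
- ctrl.read_camera(name): name is "scene" or "top" or "wrist"; returns the picture (384x512x3 uint8, blue, green, red); there is no depth.
- ctrl.camera_params(name): a dict with "fx", "fy", "cx", "cy" (pixels), "pose" (4x4, takes a point from camera to world coordinates); the wrist camera has in their place "T_tool_cam" (4x4, takes a point from camera to tool coordinates, whose origin is the TCP and whose axes are the tool frame's). Camera axes: x right, y up, looking along -z (the intrinsics and any distortion apply to the point x, -y, -z); pixel columns grow to the right and rows downward; lengths in m; the calibration is good to about 2 mm. A picture is of the moment at which its call begins: read the wrist's pose just before it. camera_params takes no time and is no camera call.
A pose or a line that the arm cannot do raises ctrl.MotionError and nothing moves.
- ctrl.sign_off(): hands the job in, once; it reports no verdict.
Readings, each from a call of its own:
- ctrl.current_t(): time.
- ctrl.current_q(): joint angles.
- ctrl.current_dq(): joint speeds.
- ctrl.current_effort(): joint torques, N m.
- ctrl.current_tool_pos(): TCP position.
- ctrl.current_eef_rot(): TCP orientation.
- ctrl.current_contact_force(): force on the tool from outside, world axes, zero at the start.
- ctrl.current_wrist_torque(): the same for the moment, N m.
- ctrl.current_grip_width(): opening from 0.0 (shut) to 1.0 (fully open).
Only numpy, scipy, OpenCV 4.12 (cv2) and the standard library are available. Lean on these libraries where they do the work, as an engineer would, in place of code of your own. Each camera call takes 0.05 s, during which the arm holds its last target. There are 200 camera calls.

## Working session

There is one attempt and no reset: what is moved stays moved. The work goes in short steps, each a Python script; the robot and the scene stay as the last script left them, time stands still between calls to the robot, and variables do not carry over. Pictures are saved under pics/ and viewed, on a budget of 14 in all, crops included, one or two more only if the job needs it, and the job is handed in when it is done.

```bash
mkdir -p pics; python3 - <<'E'
from bench import ctrl
import cv2, numpy as np
for n in("top","scene"):
    p=ctrl.camera_params(n); print(n,{k:(np.round(v,4).tolist()) for k,v in p.items()})
    cv2.imwrite(f"pics/{n}0.png",cv2.resize(ctrl.read_camera(n),(800,600),interpolation=cv2.INTER_CUBIC))
print({k:np.round(v,4).tolist() for k,v in ctrl.camera_params("wrist").items()})
print(ctrl.current_eef_rot().round(3).tolist(),ctrl.current_t(), ctrl.current_contact_force(), ctrl.current_grip_width())
E
```

```text
top {'fx': 494.8128, 'fy': 494.8128, 'cx': 260.7248, 'cy': 190.6478, 'pose': [[0.011, 0.9976, -0.068, 0.3808], [-0.9999, 0.0104, -0.0085, 0.105], [-0.0078, 0.0681, 0.9976, 1.6895], [0.0, 0.0, 0.0, 1.0]]}
scene {'fx': 347.861, 'fy': 347.861, 'cx': 255.8528, 'cy': 192.3542, 'pose': [[-0.3598, -0.7489, 0.5566, 1.0177], [0.933, -0.2956, 0.2053, 0.2963], [0.0108, 0.5931, 0.805, 0.8092], [0.0, 0.0, 0.0, 1.0]]}
{'fx': 292.0685, 'fy': 292.0685, 'cx': 254.0337, 'cy': 193.9302, 'T_tool_cam': [[1.0, 0.0004, -0.0003, -0.0003], [-0.0004, 0.2908, -0.9568, -0.1706], [-0.0003, 0.9568, 0.2908, 0.0824], [0.0, 0.0, 0.0, 1.0]]}
[[0.371, -0.0, 0.929], [-0.929, 0.001, 0.371], [-0.001, -1.0, 0.0]] 0.1 [0.33523265 0.63867883 1.3767191 ] 1.0016807318623202
```

View pics/top0.png

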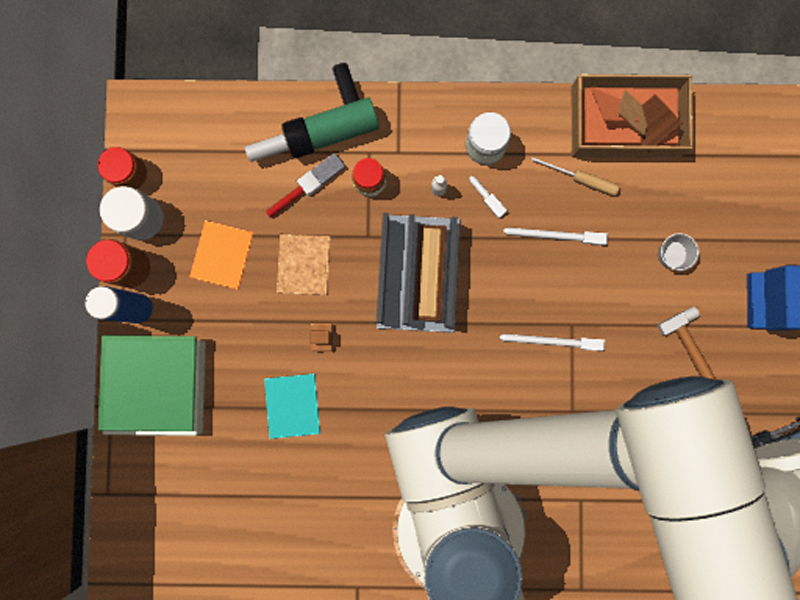

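View pics/scene0.png

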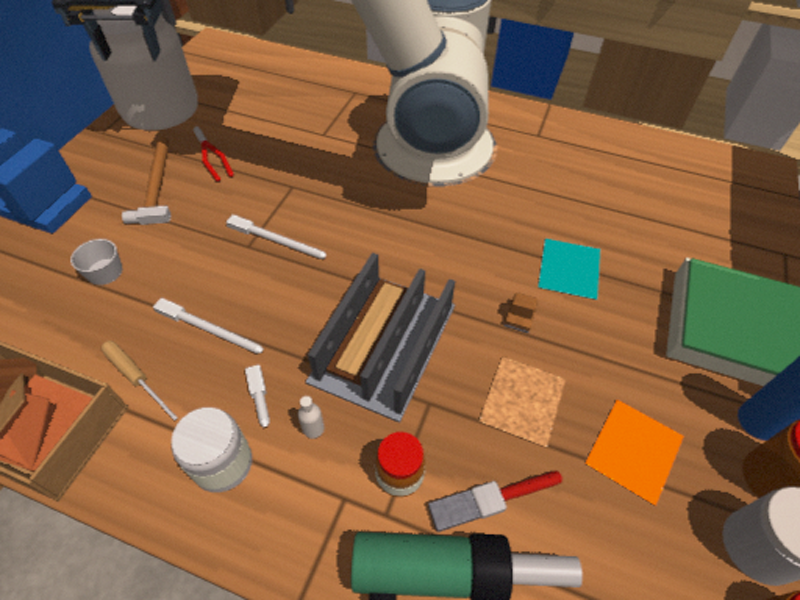

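The top view shows two candidate long bars, at (555,236) and (553,341). A short bar lies at (488,197), which is the offcut. The block is at (322,337), the cork mat at (303,265) and the press at (422,272). The orange and turquoise sheets are distractors. Next I'll get world positions and take closer looks.

```bash
cat > h.py <<'E'
from bench import ctrl
import cv2, numpy as np
def R(yaw):
    c,s=np.cos(np.radians(yaw)),np.sin(np.radians(yaw))
    return np.array([[c,0,-s],[s,0,c],[0,-1,0.]])
def campose(n):
    p=ctrl.camera_params(n)
    if n!="wrist": return p,np.array(p["pose"])
    T=np.eye(4);T[:3,:3]=ctrl.current_eef_rot();T[:3,3]=ctrl.current_tool_pos()
    return p,T@np.array(p["T_tool_cam"])
def p2w(p,T,uv,z):
    uv=np.atleast_2d(np.array(uv,float))
    d=np.c_[(uv[:,0]-p["cx"])/p["fx"],-(uv[:,1]-p["cy"])/p["fy"],-np.ones(len(uv))]@T[:3,:3].T
    return T[:3,3]+d*((z-T[2,3])/d[:,2])[:,None]
def w2p(p,T,X):
    c=(np.atleast_2d(X)-T[:3,3])@T[:3,:3]
    return np.c_[p["cx"]-p["fx"]*c[:,0]/c[:,2],p["cy"]+p["fy"]*c[:,1]/c[:,2]]
def snap(n,name):
    p,T=campose(n); im=ctrl.read_camera(n); cv2.imwrite(f"pics/{name}.png",im)
    np.savez(f"pics/{name}.npz",T=T,im=im,**{k:p[k] for k in("fx","fy","cx","cy")})
    return p,T,im
def load(name):
    d=np.load(f"pics/{name}.npz"); return {k:float(d[k]) for k in("fx","fy","cx","cy")},d["T"],d["im"]
def show(name,crop,s):
    im=cv2.imread(f"pics/{name}.png"); x0,y0,x1,y1=crop
    cv2.imwrite(f"pics/{name}_c.png",cv2.resize(im[y0:y1,x0:x1],None,fx=s,fy=s,interpolation=cv2.INTER_CUBIC))
E
python3 - <<'E'
from h import *
p,T=campose("top"); s=.64
for n,u,z in [("block",(322,337),.03),("mat",(303,265),.002),("walltopF",(460,217),.086),("walltopF2",(452,332),.086),("tipA",(505,231),.008),("endA",(607,239),.008),("tipB",(502,338),.008),("endB",(605,344),.008)]:
    print(n,p2w(p,T,np.array(u)*s,z).round(3))
snap("top","top1"); snap("scene","scene1")
b=p2w(p,T,np.array((312,300))*s,.01)[0]
ctrl.goto([b[0],b[1]-.02,.30],R(0)); snap("wrist","w1")
print(ctrl.current_t(),ctrl.current_q().round(1),ctrl.current_contact_force().round(2))
E
python3 -c "
from h import *
im=cv2.imread('pics/w1.png');cv2.imwrite('pics/w1_b.png',cv2.resize(im,(800,600)))"
```

```text
block [[0.408 0.301 0.03 ]]
mat [[0.566 0.349 0.002]]
walltopF [[0.661 0.01  0.086]]
walltopF2 [[0.42  0.025 0.086]]
tipA [[ 0.645 -0.093  0.008]]
endA [[ 0.629 -0.316  0.008]]
tipB [[ 0.41  -0.087  0.008]]
endB [[ 0.4   -0.31   0.008]]
3.4917 [26.2 20.3 76.7 -0.  83.  26.2] [-0.16  0.34  0.27]
```

View pics/w1_b.png

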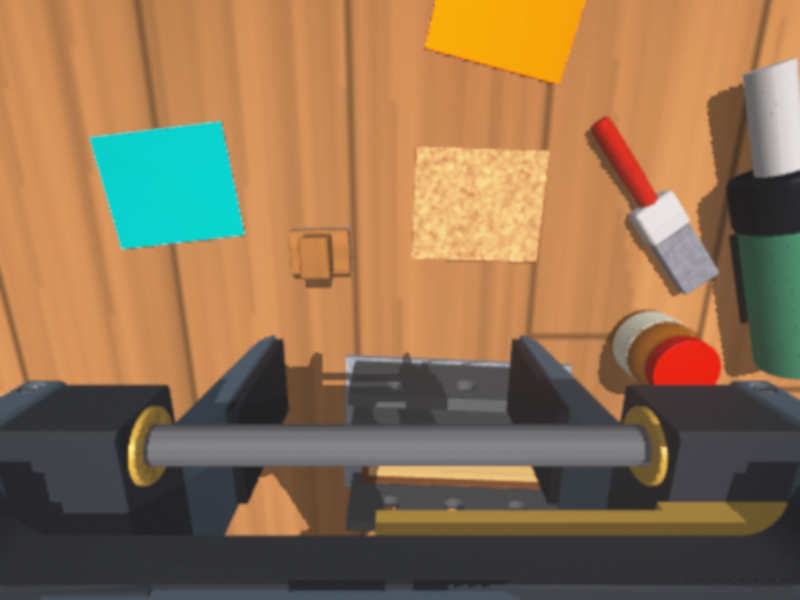

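The block stands upright, felt down, with its ridge at about (316,256). The cork mat's corners are (416,147), (549,151), (536,262) and (412,258). Next is a look over the press, along with an enlarged crop of the bars from the top camera.

```bash
python3 - <<'E'
from h import *
p,T,im=load("w1"); s=.64
print("ridge",p2w(p,T,np.array([(301,235),(331,235),(330,277),(303,277)])*s,.05).round(4).tolist())
print("foot",p2w(p,T,np.array([(290,229),(350,229)])*s,.018).round(4).tolist())
m=p2w(p,T,np.array([(416,147),(549,151),(536,262),(412,258)])*s,.002); print("mat",m.round(4).tolist(),m.mean(0))
ctrl.goto([.54,.03,.36],R(0)); snap("wrist","w2")
cv2.imwrite('pics/w2_b.png',cv2.resize(cv2.imread('pics/w2.png'),(800,600),interpolation=cv2.INTER_CUBIC))
show("top1",(230,120,400,245),4.5)
print(ctrl.current_t())
E
```

```text
ridge [[0.4002, 0.3271, 0.05], [0.4279, 0.327, 0.05], [0.4252, 0.2873, 0.05], [0.3996, 0.2873, 0.05]]
foot [[0.383, 0.3283, 0.018], [0.4423, 0.3282, 0.018]]
mat [[0.5073, 0.4053, 0.002], [0.6369, 0.4015, 0.002], [0.6339, 0.2914, 0.002], [0.5043, 0.2958, 0.002]] [0.57057616 0.348504   0.002     ]
4.65
```

View pics/w2_b.png

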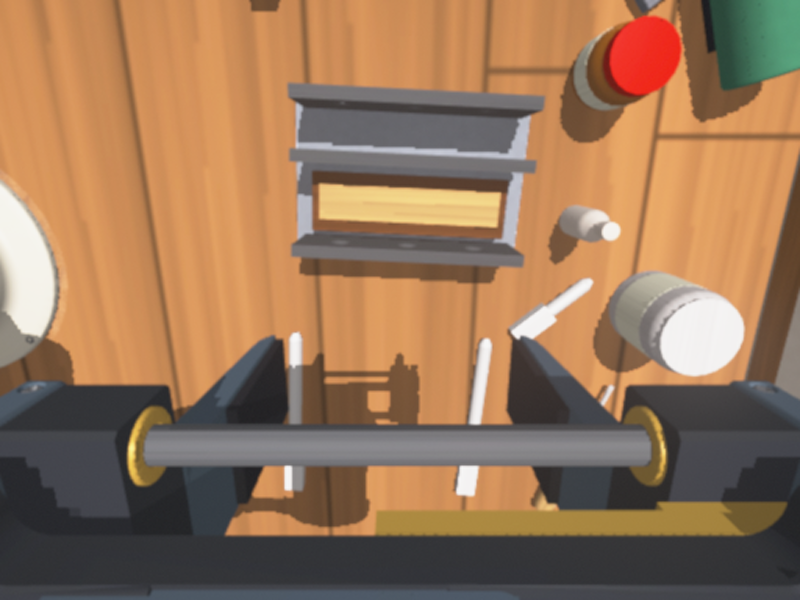

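View pics/top1_c.png

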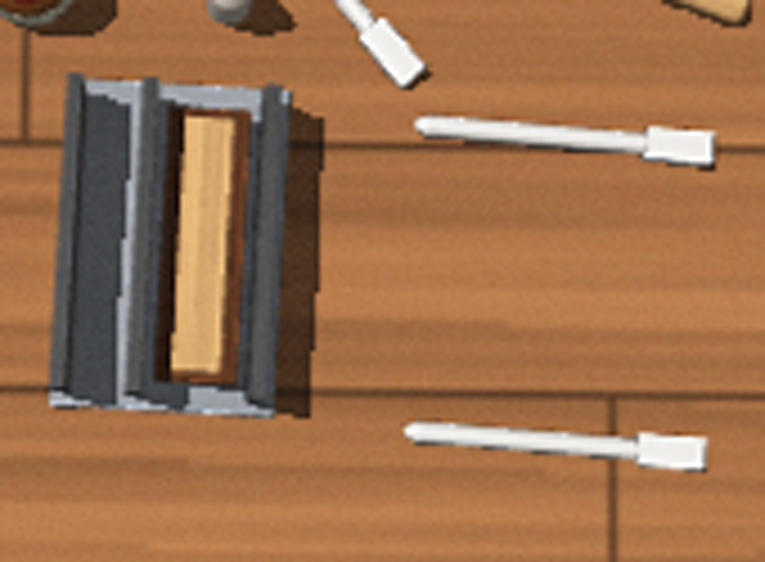

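Only two long bars are present: near, with tip at (296,333) in the wrist view, and far, with tip at (486,340). The piece at (552,308) has a short shaft, so it is the offcut and stays put. Next I'll fit the press pose, then grasp the block.

```bash
cat > fit.py <<'E'
from h import *
from scipy.optimize import least_squares
def fitpress(name,obs,s=.64):
    p,T,_=load(name)
    M=np.array([o[0] for o in obs]); U=np.array([o[1] for o in obs])*s
    def X(q):
        c,sn=np.cos(q[2]),np.sin(q[2]); return np.c_[M[:,:2]@np.array([[c,sn],[-sn,c]])+q[:2],M[:,2]]
    f=lambda q:(w2p(p,T,X(q))-U).ravel()
    r=least_squares(f,[.54,.02,np.pi/2],loss="soft_l1")
    return r.x,f(r.x).reshape(-1,2)
E
python3 - <<'E'
from fit import *
S=[((.027,.095,.04),(319,220)),((.063,.095,.04),(318,183)),((.063,-.095,.04),(501,191)),((.027,-.095,.04),(499,228))]
W=[((-.006,.115,.086),(294,257)),((-.006,-.115,.086),(523,266)),((.084,.115,.086),(290,160)),((.084,-.115,.086),(535,171)),
((.151,.115,.086),(289,84)),((.151,-.115,.086),(545,97)),((.096,.115,.086),(290,149)),((.096,-.115,.086),(535,160))]
for o in (S,W,S+W):
    q,r=fitpress("w2",o); print(q[:2].round(4),np.degrees(q[2]).round(2)); 
print(r.round(1).tolist())
p,T,_=load("w2")
for n,u in (("B",[(296,333),(285,490),(304,490)]),("A",[(486,340),(457,494),(475,496)])):
    w=p2w(p,T,np.array(u)*.64,.008); t,e=w[0],(w[1]+w[2])/2; d=t-e
    print(n,t.round(4),e.round(4),np.degrees(np.arctan2(d[1],d[0])),np.linalg.norm(d))
E
```

```text
[0.5507 0.0271] 87.65
[0.551  0.0269] 87.55
[0.5509 0.0269] 87.56
[[0.3, -0.6], [0.8, 0.7], [0.1, 0.8], [-1.0, -0.8], [-1.4, 0.2], [0.5, 0.7], [-0.3, 1.3], [0.4, 1.3], [-0.9, -0.6], [0.3, -1.2], [-0.5, -0.4], [1.5, -0.3]]
B [ 0.4163 -0.0834  0.008 ] [ 0.3995 -0.3122  0.008 ] 85.82059479214406 0.22943283149680999
A [ 0.6487 -0.0924  0.008 ] [ 0.6343 -0.3203  0.008 ] 86.37055463374986 0.22827721671728526
```

```bash
cat >> h.py <<'E'
def changed(ref,xy,z,r=14):
    """mean abs difference of the top view around a world point vs. a saved picture"""
    p,T=campose("top"); a=ctrl.read_camera("top"); b=load(ref)[2]
    u,v=w2p(p,T,[*xy,z])[0].round().astype(int)
    return np.abs(a[v-r:v+r,u-r:u+r].astype(float)-b[v-r:v+r,u-r:u+r]).mean()
E
python3 - <<'E'
from h import *
d=changed("top1",(.413,.307),.03); print(d)
if d<6:
    ctrl.goto([.413,.307,.13],R(0)); print(changed("top1",(.413,.307),.03))
    print(ctrl.move_l([.413,.307,.0235],.1,contact_N=6), ctrl.current_tool_pos())
    ctrl.command_gripper(0); print("w",ctrl.current_grip_width(),ctrl.current_contact_force().round(2))
    ctrl.move_l([.413,.307,.20],.15); print("lift",ctrl.current_contact_force().round(2),ctrl.current_grip_width())
    snap("scene","s2"); show("s2",(220,80,512,300),2.7)
print(ctrl.current_t())
E
```

```text
3.2891156462585034
79.57738095238095
False [0.41330936 0.30718558 0.02398281]
w 0.30466070776908594 [-0.58 -0.95  1.25]
lift [ 0.24  0.15 -2.07] 0.3001516371280026
9.75
```

View pics/s2_c.png

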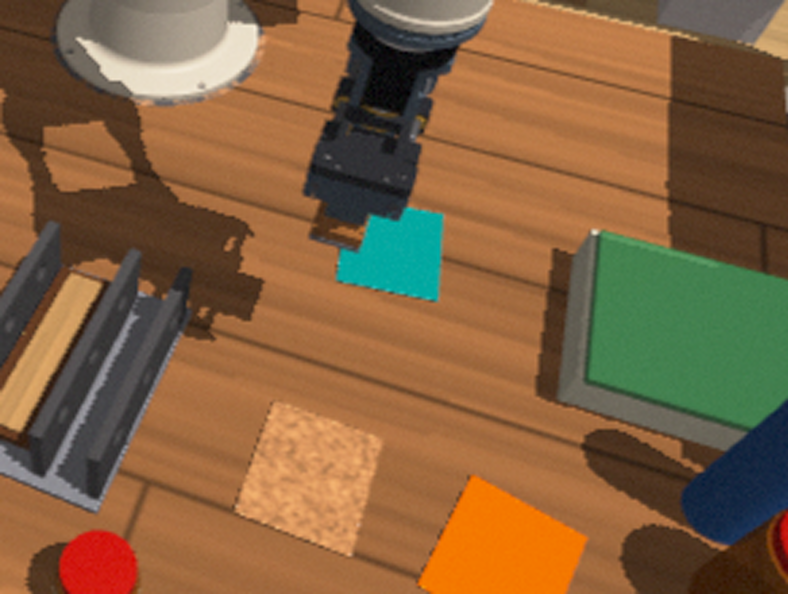

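Gripped at width 0.30, as expected. Now the rubbing: touch at the near end, press about 7 mm, then stroke out and back.

```bash
cat >> h.py <<'E'
PO=np.array([.551,.0269]); PY=np.radians(87.56)
def P(x,y,z):
    c,s=np.cos(PY),np.sin(PY); return np.array([PO[0]+c*x-s*y,PO[1]+s*x+c*y,z])
E
python3 - <<'E'
from h import *
O=R(87.56-90)
f=lambda: ctrl.current_contact_force()
ctrl.goto(P(.045,.067,.20),O); ctrl.move_l(P(.045,.067,.075),.15)
ctrl.sleep(.3); f0=f(); print("free",f0.round(2))
hit=ctrl.move_l(P(.045,.067,.056),.015,contact_N=2.0); zc=ctrl.current_tool_pos()[2]; print(hit,zc,(f()-f0).round(2))
z=.0640-.007
ctrl.move_l(P(.045,.067,z),.02); ctrl.sleep(.2); print("press",ctrl.current_tool_pos()[2],(f()-f0).round(2))
F=(f()-f0)[2]
if 5.5<F<11:
    for y in list(np.linspace(.067,-.067,6)[1:])+list(np.linspace(-.067,.067,6)[1:]):
        ctrl.move_l(P(.045,y,z),.06); d=(f()-f0); print(round(y,3),ctrl.current_tool_pos().round(4),d.round(2))
        if not 5<d[2]<11.5: z+=np.clip((d[2]-8.5)/800,-.002,.002)
    ctrl.move_l(P(.045,.067,.16),.1); print("up",(f()-f0).round(2),ctrl.current_grip_width())
print(ctrl.current_t())
E
```

```text
free [ 1.01  0.12 -1.34]
True 0.06262164805227036 [-0.65  0.18  3.38]
press 0.05700137624195693 [-2.35 -0.03  9.06]
0.04 [0.513  0.0736 0.057 ] [-1.46 -0.23  8.44]
0.013 [0.5397 0.0724 0.057 ] [-1.61 -1.22  8.67]
-0.013 [0.5665 0.0712 0.057 ] [-1.22 -1.5   8.06]
-0.04 [0.5933 0.0701 0.057 ] [-1.59 -1.09  7.75]
-0.067 [0.6201 0.069  0.057 ] [-0.59 -0.48  8.42]
-0.04 [0.5932 0.0702 0.0572] [-1.86  0.02  7.92]
-0.013 [0.5664 0.0713 0.0572] [-1.   -0.19  8.29]
0.013 [0.5397 0.0725 0.0572] [-2.05  0.68  7.73]
0.04 [0.5129 0.0736 0.0572] [-2.55  0.62  8.3 ]
0.067 [0.4861 0.0748 0.0571] [-0.95 -0.49  7.76]
up [-1.03 -0.45  0.02] 0.3054732217458039
20.625
```

Force held at 7.7–9 N, so the bed stayed about 6–7 mm down. Next, place the block on the mat.

```bash
python3 - <<'E'
from h import *
O=R(-1.8); m=[.5705,.3485]
ctrl.move_l(list(ctrl.current_tool_pos()[:2])+[.2],.2)
ctrl.goto([*m,.15],O); ctrl.move_l([*m,.035],.12)
print(ctrl.move_l([*m,.0245],.015,contact_N=2),ctrl.current_tool_pos())
ctrl.command_gripper(1.0); ctrl.move_l([*m,.16],.15)
ctrl.goto([.45,-.19,.33],R(0)); snap("top","top2"); snap("wrist","w3"); snap("scene","s3")
a=cv2.resize(load("top2")[2][90:270,140:400],(780,540),interpolation=cv2.INTER_CUBIC); cv2.imwrite("pics/top2_c.png",a)
cv2.imwrite('pics/w3_b.png',cv2.resize(cv2.imread('pics/w3.png'),(800,600),interpolation=cv2.INTER_CUBIC))
print(ctrl.current_t())
E
```

```text
True [0.57038151 0.34844554 0.02545599]
28.1333
```

View pics/top2_c.png

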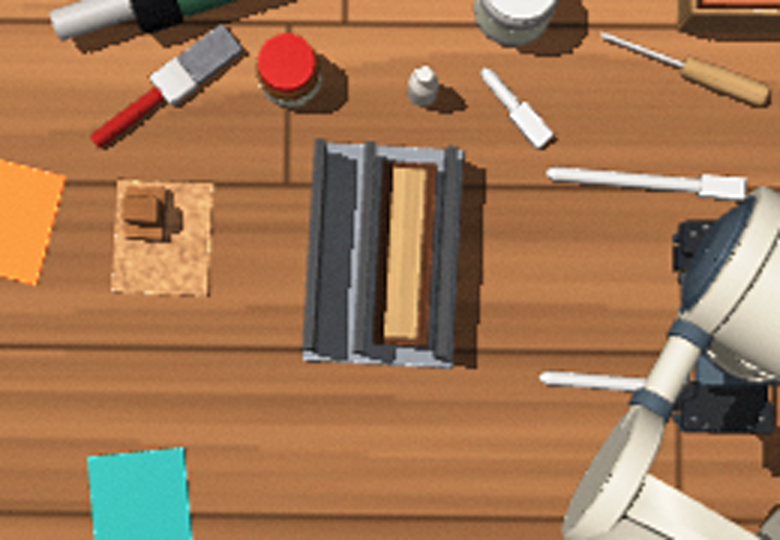

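View pics/w3_b.png

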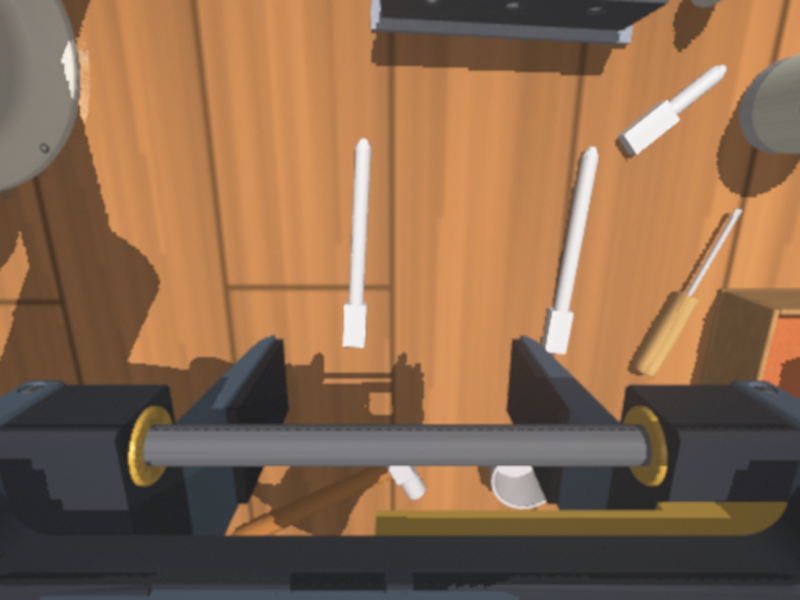

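The block sits at crop (142,215), but the mat centre is (162,238). It is about 25 mm off, so it was probably knocked after release. I'll look closer and fix it.

```bash
python3 - <<'E'
from h import *
ctrl.goto([.56,.29,.24],R(0)); snap("wrist","w4")
cv2.imwrite('pics/w4_b.png',cv2.resize(cv2.imread('pics/w4.png'),(800,600),interpolation=cv2.INTER_CUBIC))
print(ctrl.current_t())
E
```

```text
30.0
```

View pics/w4_b.png

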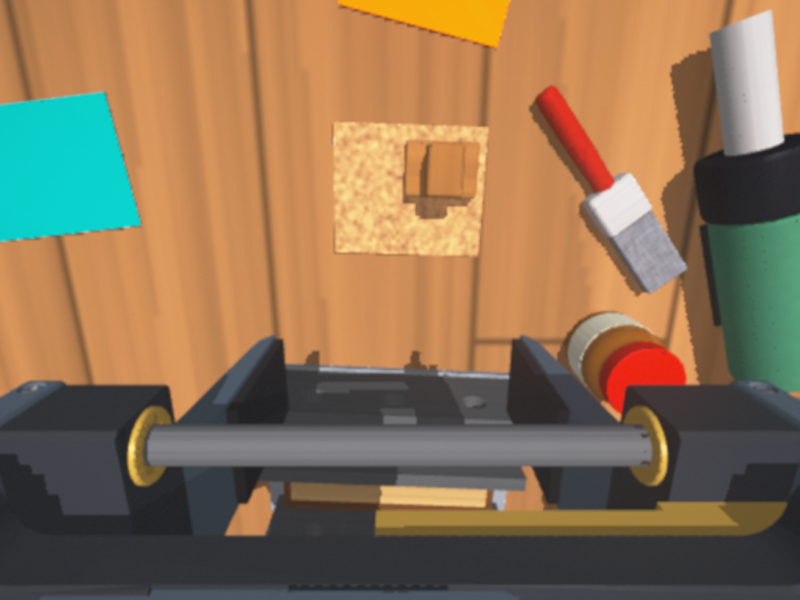

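Mat corners are (333,122), (489,127), (478,257) and (335,252). The block, with ridge top at (431–466,143–196), is near the far-left corner, so it was knocked. I'll re-grasp and re-place it.

```bash
python3 - <<'E'
from h import *
p,T,_=load("w4");s=.64
m=p2w(p,T,np.array([(333,122),(489,127),(478,257),(335,252)])*s,.002); print(m.round(4).tolist(),m.mean(0))
f=p2w(p,T,np.array([(407,140),(404,197),(476,198),(479,143)])*s,.020); print("foot",f.round(4).tolist(),f.mean(0).round(4))
r=p2w(p,T,np.array([(431,143),(466,143),(464,197),(428,196)])*s,.052); print("ridge",r.round(4).tolist(),r.mean(0).round(4))
E
```

```text
[[0.507, 0.4056, 0.002], [0.6376, 0.4015, 0.002], [0.6339, 0.291, 0.002], [0.5042, 0.2958, 0.002]] [0.57065937 0.34848795 0.002     ]
foot [[0.5685, 0.3905, 0.02], [0.5662, 0.3456, 0.02], [0.6265, 0.3447, 0.02], [0.6268, 0.3881, 0.02]] [0.597  0.3672 0.02  ]
ridge [[0.5857, 0.3868, 0.052], [0.6117, 0.3868, 0.052], [0.6118, 0.3476, 0.052], [0.5841, 0.3484, 0.052]] [0.5983 0.3674 0.052 ]
```

```bash
python3 - <<'E'
from h import *
O=R(-1.5); b=[.5977,.3673]; m=[.5706,.3485]
ctrl.goto([*b,.12],O); print(ctrl.move_l([*b,.026],.1,contact_N=6))
ctrl.command_gripper(0); print(ctrl.current_grip_width())
ctrl.move_l([*b,.045],.1); ctrl.move_l([*m,.045],.1)
print(ctrl.move_l([*m,.0245],.015,contact_N=2),ctrl.current_tool_pos())
ctrl.command_gripper(1.0); ctrl.move_l([*m,.13],.15)
ctrl.goto([.56,.29,.24],R(0)); snap("wrist","w5")
show("w5",(180,50,350,190),4)
print(ctrl.current_t())
E
```

```text
False
0.3079686864115686
True [0.57052895 0.34848035 0.02596587]
37.2083
```

View pics/w5_c.png

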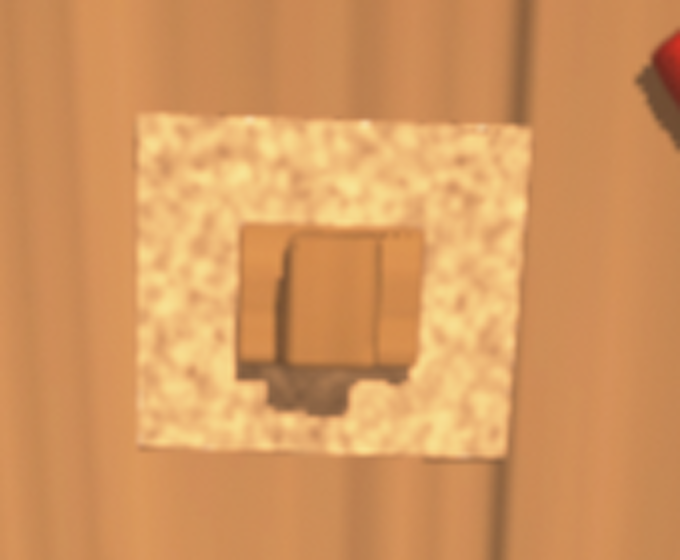

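The block is centred on the mat. Now the bars, measured from w3 with a change check from the same pose before grasping.

```bash
cat > grasp.py <<'E'
from h import *
W3=[.45,-.19,.33]
def measure(tip,c4,name="w3",s=.64):
    p,T,_=load(name)
    t=p2w(p,T,np.array(tip)*s,.008)[0]; g=p2w(p,T,np.array(c4)*s,.016).mean(0)
    d=t-g; return g[:2],np.degrees(np.arctan2(d[1],d[0])),np.linalg.norm(d[:2])
def check():
    ctrl.goto(W3,R(0)); p,T,im=snap("wrist","chk"); ref=load("w3")[2]
    d=np.abs(im.astype(float)-ref).mean(2)>30
    return [int(d[85:225,205:250].sum()),int(d[85:230,335:390].sum())]
def pick(g,yaw,z=.003):
    O=R(yaw-90); ctrl.goto([*g,.10],O); print("touch",ctrl.move_l([*g,z],.08,contact_N=6),ctrl.current_tool_pos().round(4))
    ctrl.command_gripper(0); print("w mm",ctrl.current_grip_width()*91)
    f0=ctrl.current_contact_force(); ctrl.move_l([*g,.12],.1); print("lift",(ctrl.current_contact_force()-f0).round(2),ctrl.current_grip_width()*91)
E
python3 - <<'E'
from grasp import *
N=measure((363,139),[(346,304),(367,305),(364,348),(343,346)]); F=measure((592,147),[(551,308),(574,311),(565,353),(545,350)])
print(N,F)
c=check(); print(c)
if c[1]<60:
    pick(F[0],F[1])
    O=R(87.56-90)
    ctrl.goto(P(-.006-.03-.2,-.07,.12),O); ctrl.move_l(P(-.006-.03-.2,-.07,.053),.1)
    ctrl.sleep(.3); print(ctrl.current_contact_force().round(2),ctrl.current_wrist_torque().round(3))
    snap("scene","s6"); snap("top","top6")
    show("s6",(90,130,310,290),3.6)
print(ctrl.current_t())
E
```

```text
(array([ 0.40271968, -0.28106093]), np.float64(86.36238042290397), np.float64(0.19938699909832644)) (array([ 0.63281739, -0.2866011 ]), np.float64(85.26914610106401), np.float64(0.1976286583881459))
[0, 0]
touch False [ 0.6332 -0.2868  0.0036]
w mm 23.669919540555096
lift [ 0.03 -0.31 -1.35] 23.409796516382368
[ 0.45 -0.75 -1.37] [-0.048 -0.1   -0.012]
45.6
```

View pics/s6_c.png

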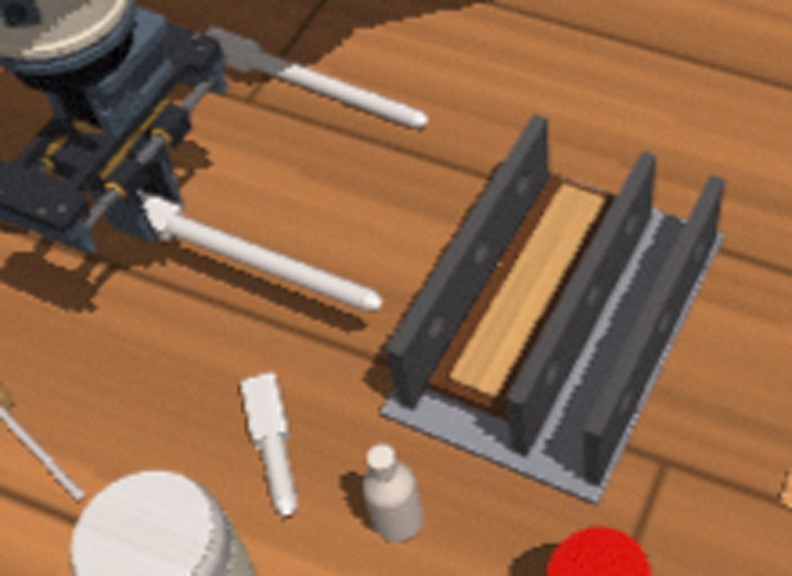

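The bar is held level, tip at crop (378,299). The rear faces of hole3 show at about (436,326), (524,402) does not. I'll compare the projections, then insert gently.

```bash
python3 - <<'E'
from h import *
p,T,_=load("s6")
q=lambda X:((w2p(p,T,X)-[90,130])*3.6).round(1).tolist()
print("tip",q(P(-.036,-.07,.058)),"hole3 rear",q(P(.006,-.07,.058)),"hole2 rear",q(P(.006,0,.058)),"h1",q(P(.006,.07,.058)))
f0=ctrl.current_contact_force(); t0=ctrl.current_wrist_torque()
for tip in (.0,.03,.06,.085,.1,.125,.141,.155,.164):
    h=ctrl.move_l(P(tip-.2,-.07,.053),.05,contact_N=6)
    x=(ctrl.current_tool_pos()[1]); print(tip,h,ctrl.current_tool_pos().round(4),(ctrl.current_contact_force()-f0).round(1),(ctrl.current_wrist_torque()-t0).round(2))
    if h: break
print(ctrl.current_t())
E
```

```text
tip [[382.4, 303.5]] hole3 rear [[434.9, 323.9]] hole2 rear [[479.7, 249.6]] h1 [[521.0, 181.1]]
0.0 False [ 0.6125 -0.176   0.053 ] [-0.5 -0.7  0.7] [-0.03 -0.03 -0.09]
0.03 False [ 0.6138 -0.1459  0.053 ] [-1.1 -0.6  1.2] [-0.1   0.    0.02]
0.06 False [ 0.615 -0.116  0.053] [-0.4 -0.3  1.3] [-0.01  0.03 -0.03]
0.085 False [ 0.6161 -0.0909  0.053 ] [-0.7 -1.4  0.6] [-0.01 -0.04 -0.06]
0.1 False [ 0.6167 -0.0757  0.053 ] [-0.1  0.2 -0.5] [ 0.01 -0.   -0.06]
0.125 False [ 0.6178 -0.0509  0.053 ] [-0.7 -0.8  0.8] [-0.03  0.02 -0.06]
0.141 False [ 0.6184 -0.0347  0.053 ] [-1.3 -1.5  1.1] [-0.    0.04 -0.01]
0.155 False [ 0.619  -0.0207  0.053 ] [-1.7 -1.1  0.7] [-0.02  0.03 -0.04]
0.164 False [ 0.6194 -0.0117  0.053 ] [ 0.2 -0.2  1.4] [-0.02 -0.    0.  ]
50.95
```

It slides freely through all three walls. Now home it.

```bash
python3 - <<'E'
from h import *
f0=ctrl.current_contact_force()
h=ctrl.move_l(P(.185-.2,-.07,.053),.02,contact_N=9); print(h,ctrl.current_tool_pos().round(4),(ctrl.current_contact_force()-f0).round(1))
c,s=np.cos(PY),np.sin(PY); d=ctrl.current_tool_pos()[:2]-PO; print("press x of TCP",c*d[0]+s*d[1])
print(ctrl.current_grip_width()*91)
ctrl.command_gripper(.45); 
t=ctrl.current_tool_pos(); ctrl.move_l([t[0],t[1],.13],.1)
b=t-[0,0.09,0]; ctrl.move_l([b[0],b[1],.16],.15)
ctrl.command_gripper(1)
from grasp import check
print(check()); snap("scene","s7"); show("s7",(90,130,310,290),3.6); print(ctrl.current_t())
E
```

```text
True [ 0.6197 -0.0051  0.0528] [ 0.7 -3.8  1.7]
press x of TCP -0.029052780848334757
24.066673183551277
[0, 1623]
55.6667
```

View pics/s7_c.png

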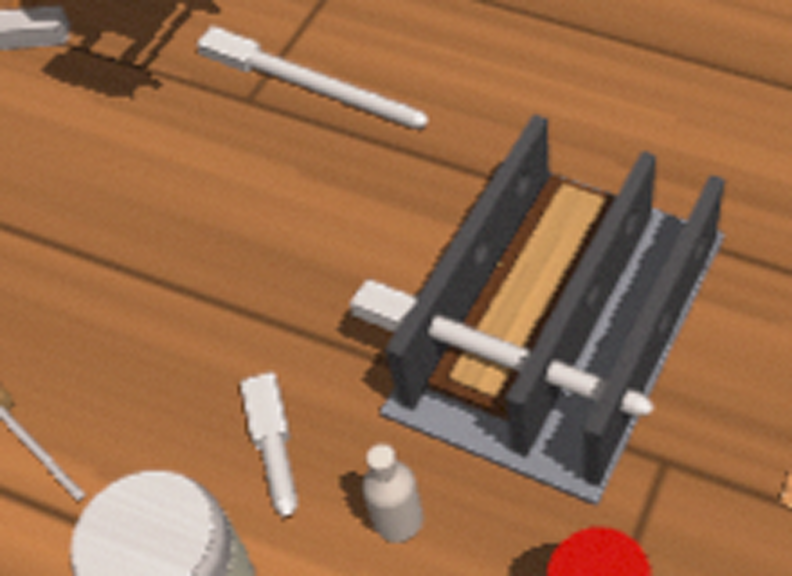

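The far bar is in, through all three walls, and the near bar hasn't moved. Inserting it in hole1.

```bash
python3 - <<'E'
from grasp import *
N=measure((363,139),[(346,304),(367,305),(364,348),(343,346)])
pick(N[0],N[1]); Y=.07; O=R(87.56-90)
ctrl.goto(P(-.236,Y,.12),O); ctrl.move_l(P(-.236,Y,.053),.1); ctrl.sleep(.3)
f0=ctrl.current_contact_force(); t0=ctrl.current_wrist_torque(); ok=True
for tip in (.0,.03,.085,.1,.141,.155,.164):
    h=ctrl.move_l(P(tip-.2,Y,.053),.05,contact_N=6)
    print(tip,h,ctrl.current_tool_pos().round(4),(ctrl.current_contact_force()-f0).round(1),(ctrl.current_wrist_torque()-t0).round(2))
    if h: ok=False;break
if ok:
    h=ctrl.move_l(P(.185-.2,Y,.053),.02,contact_N=15)
    c,s=np.cos(PY),np.sin(PY); d=ctrl.current_tool_pos()[:2]-PO; print(h,"press x of TCP",c*d[0]+s*d[1],(ctrl.current_contact_force()-f0).round(1))
    ctrl.command_gripper(.45); t=ctrl.current_tool_pos(); ctrl.move_l([t[0],t[1],.13],.1)
print(ctrl.current_t())
E
```

```text
touch False [ 0.4029 -0.2812  0.0034]
w mm 23.635596561847663
lift [ 0.2   0.29 -1.42] 23.881130723919245
0.0 False [ 0.4727 -0.1701  0.053 ] [ 0.6 -1.2 -0.2] [-0.04 -0.    0.04]
0.03 False [ 0.4739 -0.14    0.053 ] [-0.4 -0.5 -0.1] [0.04 0.01 0.04]
0.085 False [ 0.4763 -0.0853  0.053 ] [-0.1 -1.4  0.1] [ 0.03  0.04 -0.06]
0.1 False [ 0.4768 -0.0697  0.053 ] [-0.7 -1.2 -0. ] [ 0.03  0.02 -0.06]
0.141 False [ 0.4786 -0.0292  0.053 ] [-0.1 -1.1 -0.7] [-0.01  0.05 -0.03]
0.155 False [ 0.4792 -0.0148  0.053 ] [ 0.8 -1.9  0.4] [-0.02 -0.01 -0.03]
0.164 False [ 0.4795 -0.0058  0.053 ] [-0.1 -0.2  0.5] [0.03 0.03 0.02]
True press x of TCP -0.030300662421631392 [ 0.6 -7.1  3.8]
68.9417
```

Both homed by feel. To make sure, I'll push each grip end with the shut fingers and compare the stop positions.

```bash
python3 - <<'E'
from h import *
O=R(87.56-90); c,s=np.cos(PY),np.sin(PY)
px=lambda: (lambda d:c*d[0]+s*d[1])(ctrl.current_tool_pos()[:2]-PO)
ctrl.move_l(P(-.13,.07,.13),.15); ctrl.command_gripper(0)
for Y in(.07,-.07):
    ctrl.move_l(P(-.13,Y,.13),.2); ctrl.move_l(P(-.12,Y,.046),.12); f0=ctrl.current_contact_force()
    h=ctrl.move_l(P(-.05,Y,.046),.02,contact_N=12); print(Y,h,px(),(ctrl.current_contact_force()-f0).round(1))
    ctrl.move_l(P(-.13,Y,.046),.1); ctrl.move_l(P(-.13,Y,.13),.15)
ctrl.goto([.45,-.30,.33],R(0)); snap("scene","s8"); snap("top","top8")
a=cv2.resize(load("s8")[2][110:300,170:390],(700,605),interpolation=cv2.INTER_CUBIC)[:600]
cv2.imwrite("pics/s8_c.png",a)
p,T,_=load("s8")
for n,X in (("tip1",P(.169,.07,.058)),("tip3",P(.169,-.07,.058))): print(n,((w2p(p,T,X)-[170,110])*3.182).round(1))
b=load("top8")[2][90:270,140:400]; cv2.imwrite("pics/top8_c.png",cv2.resize(b,(780,540),interpolation=cv2.INTER_CUBIC))
print(ctrl.current_t())
E
```

```text
0.07 True -0.07274994011113865 [-1.  -6.4  0.7]
-0.07 True -0.07340776989329145 [ 0.8 -5.1  2.4]
tip1 [[383.1 286.4]]
tip3 [[319.7 423.9]]
81.8833
```

View pics/s8_c.png

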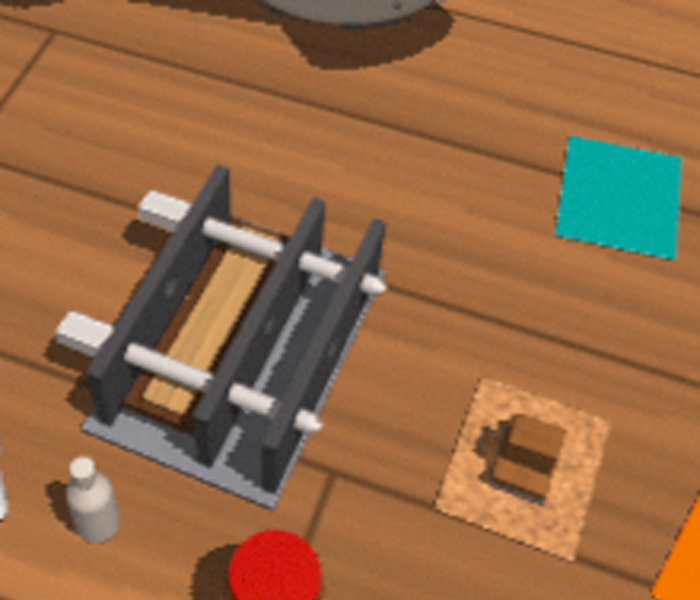

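View pics/top8_c.png

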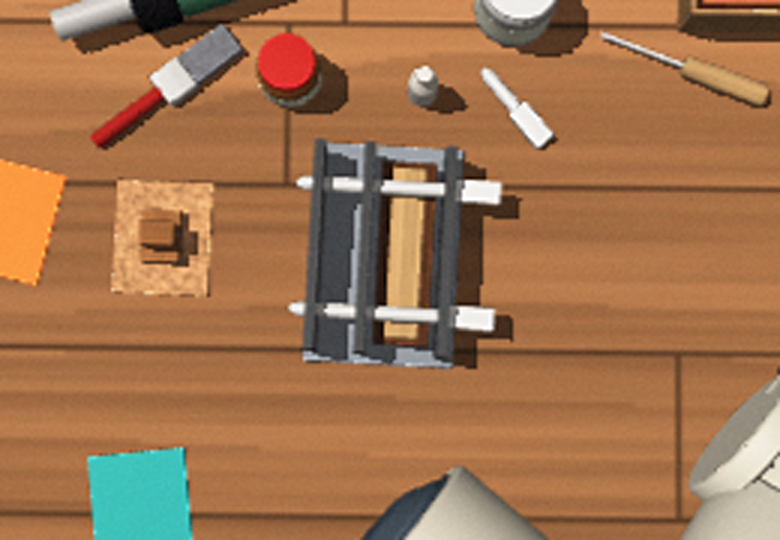

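Tips observed at (382,286) and (318,425), against (383,286) and (320,424) predicted for fully home. The block is still centred on the mat at crop (162,238), and the bystanders haven't moved. Handing in.

```bash
python3 -c "
from bench import ctrl
print(ctrl.sign_off(),ctrl.current_t())"
```

```text
the job is handed in; nothing more can be done
the job is handed in; nothing more can be done
```

The job is done and handed in at about 82 s of the 210 s allowed.

- **Rubbing:** I rubbed the strip from the near end to the far end and back. The force stayed at about 7.7–9 N, so the bed should have been some 6–7 mm down, well clear of its 15 mm stop. That depth comes from the force and tool height, as the bed itself can't be read.
- **Block:** It was found about 3 cm off-centre after I first put it on the mat, probably from the announced knock. I picked it up and centred it again. It still looked centred in the final pictures.
- **Bars:** Only two long bars were on the bench. They are now in the far and near holes, each through all three walls. Pushing on each grip end with the shut fingers stopped both within 1 mm of each other. The tips appear within about 2 pixels of where a fully home bar should be.
- **Bystanders:** The offcut, jar and glue bottle were not touched and look unmoved.

No final check failed or disagreed. I viewed 13 pictures.

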